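Open the casting grain and hold the crucible ready

TASK

We are about to weigh casting grain into the graphite crucible that lies on its side on the pale soldering board. First unscrew the jar's black lid (counter-clockwise, as far as it goes; it stays sitting on the jar), then pick up the crucible, find by feel or sight which end has the hole, turn that end up and finish still holding it in the gripper, mouth up, level and still, about a hand's breadth above the middle of the steel catch tray. Do not shove the tray or the other tools about.

Things in the scene. Friction and masses are not known exactly. Their poses are not given: they have to be found in the camera images.
- crucible: Dark graphite crucible: cylinder 44 mm in diameter, 54 mm long, about 95 g, lying on its side on the board. One end flat and closed, the other with a blind bore 30 mm wide, 42 mm deep (wall 7 mm). Origin on the axis at mid-length, 22 mm above the board as it lies; +z points along the axis out of the open end (mouth), which may face any way at the start.
- board: Pale soldering board, fixed, 180 x 180 x 15 mm. Origin under its centre on the bench; its top is 15 mm up.
- jar: Glass jar of silver grain, 62 mm in diameter to 60 mm height then a 48 mm neck, set in a wooden block 90 x 90 x 28 mm that is screwed to the bench (fixed). It may stand to the left or to the right of the board, the tray on the other side. Origin under the block's centre, z up.
- lid_top (a point): Centre of the top face of the jar's black ribbed lid, 94 mm above the bench; the lid is 54 mm in diameter and 20 mm tall, with free space around its side down to the jar's shoulder at 60 mm (fingertips may go to 72 mm above the bench). Axes turn with the lid, z up; a red bar on the lid's top points along its -x.
- jar_lid (a joint): Turn of the lid, rad: 0 screwed tight (it may start up to 0.2 loose), grows counter-clockwise seen from above, stop at 1.6 = fully unscrewed (about a quarter turn). It stays where it is left and does not rise; turning takes about 0.1 N m.
- tray: Shallow steel catch tray, loose, 150 x 110 mm, rim 18 mm high, walls and floor 4 mm, 450 g. Origin under its centre on the bench, z up.
- anvil: Small steel anvil on a wooden block 110 x 80 mm, 68 mm tall in all; origin under the block. Leave alone.
- swage_block: Steel block with grooves, 100 x 65 x 30 mm; origin under its centre. Leave alone.
- pliers: Red-handled pliers lying flat, 155 mm long, 14 mm high; origin under the pivot, jaws to +x. Leave alone.
- dial_gauge: Round dial gauge, 56 mm in diameter, 14 mm high, jaws out to 63 mm along +x; origin under the dial. Leave alone.
- third_hand: Third hand on a stepped round base of 80 mm diameter, 95 mm tall, its arm reaching 95 mm along -x; origin under the base. Leave alone.
- graver: Graver with wooden handle, 130 mm long, 26 mm high, handle to -x; origin under its middle. Leave alone.
- flux_bottle: White plastic bottle with blue cap, 48 mm in diameter, 105 mm tall; origin under its centre. Leave alone.
There are look-alikes about, which are no part of the job. Leave any purple look-alike of the jar alone.

How it is judged:
By the outcome, as a careful person would: the job done as asked, in the order asked, and still so for the second after the job is handed in, while the arm keeps its last pose, push and grip.
It also fails if it takes over 42 s, if anything falls off the work surface, if the arm or the gripper's body presses on something with over 40 N, if the wrist force passes 120 N, or if a joint passes its speed limit or range.

ROBOT

A 7-joint arm with a two-finger parallel gripper is mounted at the origin on the work surface. World frame = base frame: x ahead of the robot, y to its left, z up, the work surface at z = 0. Lengths are in m, angles in rad, forces in N, time in s.
With the tool pointing down it reaches from about 0.35 to 0.9 m from the base axis. Payload 8.1 kg.
Tool frame: the origin (TCP) lies between the finger pads; the fingertips stand 19 mm ahead of it and the grasp point (between the pads) is the TCP; z points along the fingers, y is the line along which they close (so a half turn about z gives the same grasp; the last joint's range is limited). The gripper opens to 85 mm and grips with 20 to 120 N. Pads are 22 mm wide; open, the fingers measure 114 mm over their backs; the gripper's body (76 mm by 85 mm) begins 54 mm behind the grasp point. The pads swing forward as they close: fully open they stand 13 mm farther back than shut.
Start: joints at [-1.254, 0.434, 0.025, 1.573, -0.012, 1.134, -0.075], TCP at [0.255, 0.571, 0.25] pointing down, gripper open.
Joint ranges: [-2.62, 2.62], [-0.44, 2.09], [-1.27, 1.32], [0.08, 2.57], [-1.32, 4.46], [0.12, 2], [-2.74, 2.74]. Speed limits (rad/s): [2.22, 2.22, 3.01, 3.01, 3.14, 3.14, 3.14].

INTERFACE

Orientations are given as a unit quaternion [w, x, y, z].
In Python, from cell import r gives the robot as it stands.
- The arm moves only by the tool apply_moves, never from a script. Its argument "motion" is one flat list of numbers, 5 for each row, row after row: the closure, from -1 (fully open) to 1 (shut), then the shift along the tool's x, y, z in units of 0.75 m (1.0 is 0.75 m), then the turn about the tool's z in units of 30 degrees (1.0 is 30 degrees). A call has 1 to 5 rows; each row is the pose to reach, as a shift and turn from the pose commanded when the call began, along the tool's axes at that moment; what a row does not reach only later rows make up. A row lasts 1/12 s, in which the tool goes at most 41.7 mm and 7.16 degrees, less where a joint would pass 70% of its speed; a pose out of reach is approached as far as the arm can. A call with a number of a shift or a turn outside -1 to 1 is refused whole. A call with a gripper value outside its range is refused whole. The fingers move at their own pace and stop on an object; "newtons" is the grip in N (left out, the last holds). Time passes only in rows, so rows that repeat a pose let the fingers close. It gives the time, the measured TCP pose, the force, the opening and the grip force at its end, in the units of the state.
- r.get_obs(): the state, without advancing time (a new reading comes with each control period).
- r.camera(name): name is "scene" or "side" or "wrist"; returns (picture, depth): 420x560x3 uint8, red, green, blue; 420x560 float32, m along the optical axis (not along the pixel's ray), 0 where there is no reading.
- r.camera_info(name): a dict with "K" (3x3 intrinsics, pixels), "extrinsics" (4x4, takes a point from world to camera coordinates). Camera axes: x right, y down, z forward; pixel columns grow to the right and rows downward; lengths in m; the calibration is good to about 2 mm. A picture is of the moment at which its call begins: read the wrist's pose just before it. camera_info takes no time and is no camera call; for the wrist camera it gives the pose at the moment of the call.
- r.finish_job(): hands the job in; it is judged then, once.
Trained networks look in the newest picture that a camera, given by its name, has taken for a name from the list of things; names that differ only in an ending like _2 or _b are one class to them, and where a whole thing is asked for, a point or a joint stands for the part that bears it (a point fixed in the world has none). Each returns a list of dicts, best first, with "conf" (0 to 1); they miss things now and then, are a little off and sometimes report something else, mostly with a low value. They report only what shows in the picture. A call takes as long as a camera call. They do not tell look-alikes from the thing itself.
- r.cut_out(label, camera): "region" (420x560 bool, what is visible of it) and "box" ([left, top, right, bottom] in pixels, round what is visible of it).
The state is a dict: "clock": time; "qpos": joint angles; "dq": joint speeds; "joint_efforts": joint torques, N m; "tcp_pos": TCP position; "orientation": TCP orientation; "wrist_force": force on the tool from outside, world axes, zero at the start; "torque": the same for the moment, N m; "width": finger opening in m; "gripper_force": force on a finger pad.
Only numpy, scipy, OpenCV 4.12 (cv2) and the standard library are available. Lean on these libraries where they do the work, as an engineer would, in place of code of your own. Each camera call takes 0.05 s, during which the arm holds its last target. There are 200 camera calls.

## Working session

There is one attempt and no reset: what is moved stays moved. The work goes in short steps, Python scripts to look and compute and a tool call to move; the robot and the scene stay as the last step left them, time stands still between calls to the robot, and variables do not carry over. Pictures are saved under pics/ and viewed, at most 10 in all, crops included, and the job is handed in when it is done.

Besides the shell and the picture viewer there is one more tool, called after ">>>" in YAML: its name, and indented under it one key for each argument. apply_moves: Moves the arm, as the interface text tells. Its arguments: {"type":"object","properties":{"motion":{"type":"array","items":{"type":"number"}},"newtons":{"type":"number"}},"required":["motion"]}

```bash
mkdir -p pics; ls; cat > h.py <<'E'
import numpy as np,cv2
from cell import r
from scipy.spatial.transform import Rotation as R
def cloud(name,d):
    i=r.camera_info(name);K=np.array(i["K"]);E=np.array(i["extrinsics"])
    v,u=np.mgrid[:d.shape[0],:d.shape[1]]
    p=np.stack([(u-K[0,2])/K[0,0]*d,(v-K[1,2])/K[1,1]*d,d],-1)
    return (p-E[:3,3])@E[:3,:3]
def tool():
    o=r.get_obs();q=o["orientation"];return np.array(o["tcp_pos"]),R.from_quat([q[1],q[2],q[3],q[0]]).as_matrix()
def save(n,im): cv2.imwrite(f"pics/{n}.png",im[...,::-1])
E
python3 - <<'E'
from h import *
o=r.get_obs();print(o)
p,T=tool();print(T.round(3))
for c in ["scene","side"]:
    im,d=r.camera(c);save(c,im);P=cloud(c,d);np.savez(f"{c}.npz",im=im,P=P,d=d)
    print(c,np.array(r.camera_info(c)["extrinsics"]).round(3).tolist())
    for l in ["crucible","jar","lid_top","tray","board"]:
        for k in r.cut_out(l,c)[:3]:
            m=k["region"]&(d>0);q=P[m]
            print(l,round(k["conf"],2),np.round(k["box"]),m.sum(),np.percentile(q,[2,50,98],axis=0).round(3).tolist() if m.sum() else "")
E
```

```text
pics
{'clock': 0.0, 'qpos': array([-1.25359635,  0.4352631 ,  0.02498267,  1.57411093, -0.01160458,
        1.13400497, -0.07509473]), 'dq': array([ 1.39343367e-03, -4.75180010e-04,  9.96416457e-05, -1.41362912e-04,
       -4.47291843e-04,  8.69312739e-04, -9.64812091e-04]), 'joint_efforts': array([ 2.72753432e-04, -6.70482016e+01,  1.02526601e+00, -3.16209769e+01,
        1.56488543e-02,  1.28451348e-02,  1.26411513e-05]), 'tcp_pos': array([0.25459203, 0.57026354, 0.24949579]), 'orientation': array([-9.73948618e-05,  2.08398899e-01,  9.78043570e-01, -8.14817934e-04]), 'wrist_force': array([-0.07222519, -0.94773959,  0.25206998]), 'torque': array([ 0.00274681,  0.01380407, -0.00482274]), 'gripper_force': 0.0, 'width': 0.08572128589556513}
[[-0.913  0.408 -0.001]
 [ 0.408  0.913 -0.002]
 [-0.    -0.002 -1.   ]]
scene [[0.788, 0.616, -0.013, -0.473], [0.525, -0.683, -0.508, -0.166], [-0.321, 0.394, -0.861, 1.442], [0.0, 0.0, 0.0, 1.0]]
crucible 0.57 [252. 249. 274. 266.] 220 [[0.551, -0.047, 0.024], [0.577, -0.029, 0.054], [0.601, -0.006, 0.062]]
jar 0.94 [266. 134. 291. 166.] 649 [[0.
[... 1196 characters left out ...]
.44, 0.0], [0.551, 0.456, 0.051], [0.62, 0.626, 0.095]]
jar 0.79 [128. 165. 164. 204.] 810 [[0.278, 0.473, 0.003], [0.318, 0.505, 0.04], [0.364, 0.55, 0.095]]
lid_top 0.77 [215. 181. 239. 191.] 270 [[0.489, 0.287, 0.013], [0.512, 0.303, 0.091], [0.554, 0.445, 0.096]]
lid_top 0.66 [153. 188. 174. 202.] 260 [[0.317, 0.316, 0.075], [0.34, 0.33, 0.092], [0.365, 0.365, 0.096]]
lid_top 0.58 [217. 160. 232. 168.] 164 [[0.539, 0.444, 0.076], [0.562, 0.455, 0.093], [0.587, 0.489, 0.096]]
tray 0.95 [301. 324. 407. 414.] 5413 [[0.41, -0.349, 0.002], [0.483, -0.294, 0.005], [0.56, -0.236, 0.019]]
board 0.63 [253. 236. 353. 299.] 3520 [[0.467, -0.099, 0.003], [0.54, -0.033, 0.015], [0.645, 0.082, 0.017]]
```

```bash
python3 - <<'E'
from h import *
s=np.load("scene.npz")["im"][90:390,130:430];t=np.load("side.npz")["im"][130:430,100:420]
save("a",cv2.resize(s,(600,600),interpolation=cv2.INTER_CUBIC));save("b",cv2.resize(t,None,fx=2,fy=2,interpolation=cv2.INTER_CUBIC))
E
```

```text
(no output)
```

View pics/a.png

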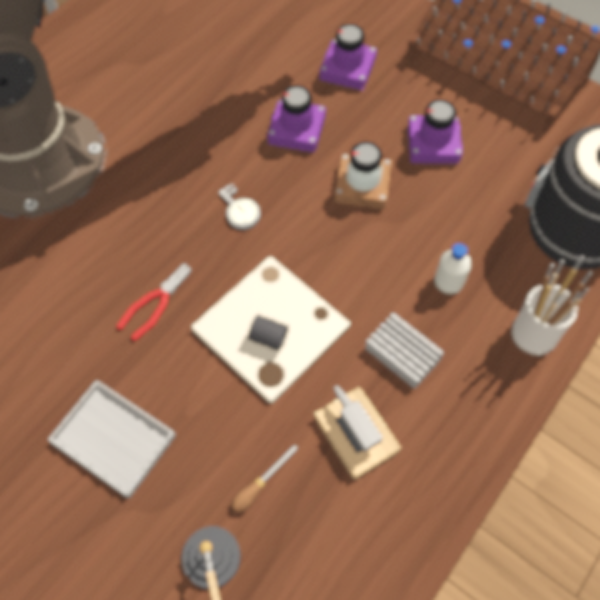

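View pics/b.png

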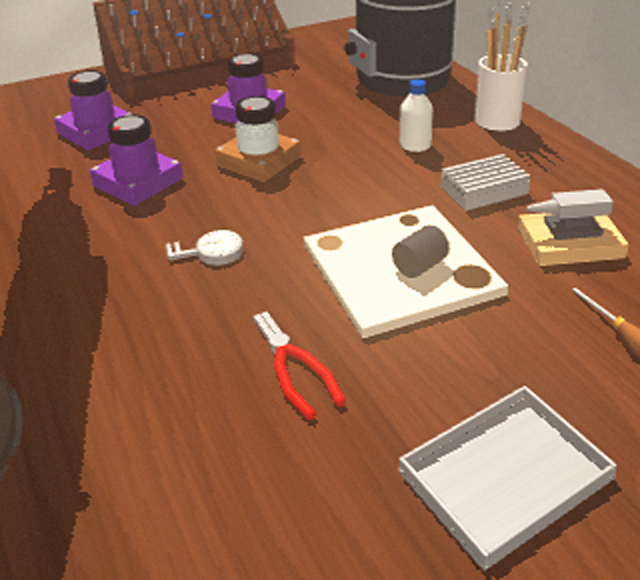

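```bash
python3 - <<'E'
from h import *
for c in ["scene","side"]:
    f=np.load(c+".npz");P=f["P"];im=f["im"].astype(int)
    def box(x0,x1,y0,y1,z0,z1):
        return (P[...,0]>x0)&(P[...,0]<x1)&(P[...,1]>y0)&(P[...,1]<y1)&(P[...,2]>z0)&(P[...,2]<z1)
    m=box(.46,.58,.25,.37,.088,.1);q=P[m]
    print(c,"lid",q.mean(0).round(4),((q.min(0)+q.max(0))/2).round(4),np.ptp(q,axis=0).round(3))
    red=m&(im[...,0]-im[...,1]>50);print("red",red.sum(),P[red].mean(0).round(4))
    m=box(.45,.67,-.11,.1,.010,.02)&(im.min(-1)>150);print("board",cv2.minAreaRect((P[m][:,:2]).astype(np.float32)))
    m=box(.38,.6,-.38,-.2,.012,.025);print("tray",cv2.minAreaRect((P[m][:,:2]).astype(np.float32)))
    m=box(.52,.63,-.08,.03,.022,.075);q=P[m];print("cru",cv2.minAreaRect(q[:,:2].astype(np.float32)),q[:,2].max())
    m=box(.52,.63,-.08,.03,.050,.075);q=P[m];w,v=np.linalg.eigh(np.cov(q[:,:2].T));print("ridge",q.mean(0).round(4),v[:,1].round(3),w)
p,T=tool()
print("to lid in tool units",(T.T@(np.array([.52,.312,.20])-p)/.75).round(3))
E
```

```text
scene lid [0.5165 0.3166 0.0939] [0.5154 0.3183 0.0935] [0.053 0.058 0.011]
red 6 [0.4977 0.306  0.0942]
board ((0.5605051517486572, -0.001930832862854004), (0.18160311877727509, 0.18094661831855774), 83.79142761230469)
tray ((0.4868107736110687, -0.2880668342113495), (0.1525690257549286, 0.11074672639369965), 4.771365165710449)
cru ((0.5795221924781799, -0.04251925274729729), (0.054083723574876785, 0.08505931496620178), 16.709697723388672) 0.06409557664759033
ridge [ 0.5738 -0.0242  0.056 ] [-0.941 -0.338] [8.86215844e-05 2.48670897e-04]
side lid [0.5134 0.3098 0.0933] [0.5153 0.3131 0.0926] [0.054 0.054 0.009]
red 5 [0.5005 0.3041 0.0954]
board ((0.5595958232879639, -0.004020862281322479), (0.183309867978096, 0.17943444848060608), 84.21687316894531)
tray ((0.4862908124923706, -0.29132193326950073), (0.15252408385276794, 0.11117874830961227), 4.55180549621582)
cru ((0.5723816752433777, -0.02707153744995594), (0.05656186491250992, 0.04201820120215416), 13.625341415405273) 0.060863183257367545
ridge [ 0.5703 -0.0305  0.0556] [-0.976 -0.219] [7.73680713e-05 2.70244101e-04]
to lid in tool units [-0.464 -0.171  0.067]
```

>>> apply_moves:
  motion: [-1, -0.46, -0.17, 0.06, 0, -1, -0.46, -0.17, 0.06, 0, -1, -0.46, -0.17, 0.06, 0, -1, -0.46, -0.17, 0.06, 0, -1, -0.46, -0.17, 0.06, 0]

```text
clock: 1.02
tcp_pos: [0.4038, 0.4248, 0.225]
orientation: [0.0, 0.208, 0.978, 0.0]
wrist_force: [0.9, 0.8, 0.3]
width: 0.0851
gripper_force: 0.0
```

>>> apply_moves:
  motion: [-1, -0.18, -0.065, 0.03, 0, -1, -0.18, -0.065, 0.03, 0, -1, -0.18, -0.065, 0.03, 0, -1, -0.18, -0.065, 0.03, 0, -1, -0.18, -0.065, 0.03, 0]

```text
clock: 1.43
tcp_pos: [0.5104, 0.3205, 0.2018]
orientation: [0.001, 0.213, 0.977, -0.001]
wrist_force: [0.0, -0.3, 0.8]
width: 0.0851
gripper_force: 0.0
```

```bash
cat > lid.py <<'E'
from h import *
import sys
im,d=r.camera("wrist");P=cloud("wrist",d);save(sys.argv[1],im)
p,T=tool();print(p.round(4),T[:,0].round(3))
m=(abs(P[...,2]-.093)<.008)&(np.hypot(P[...,0]-.5155,P[...,1]-.314)<.05)&(d>0);q=P[m]
print(m.sum(),((q.min(0)+q.max(0))/2).round(4),np.ptp(q,axis=0).round(4),cv2.minEnclosingCircle(q[:,:2].astype(np.float32)))
i=im.astype(int);red=m&(i[...,0]-i[...,1]>60);c=P[red].mean(0)
print("red",red.sum(),c.round(4))
print("units",(T.T@(np.array([.5155,.314,.093])-p)/.75).round(4))
E
python3 lid.py w1
```

```text
[0.5082 0.3235 0.2021] [-0.911  0.413 -0.001]
5132 [0.5108 0.3215 0.0916] [0.0556 0.0553 0.0132] ((0.5109197497367859, 0.3215235471725464), 0.028326962143182755)
red 140 [0.4988 0.3104 0.0954]
units [-0.014  -0.0074  0.1455]
```

View pics/w1.png

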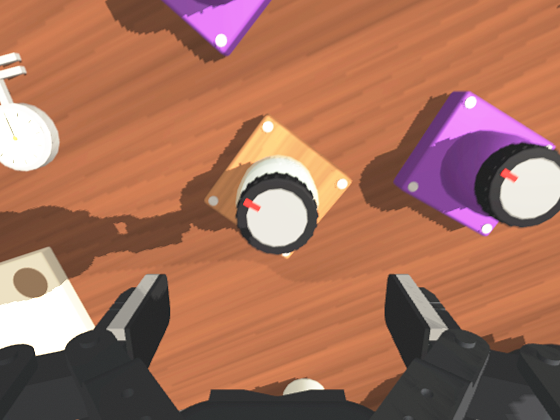

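```bash
python3 lid.py w2
```

```text
[0.5066 0.3258 0.2024] [-0.912  0.41   0.   ]
5081 [0.5118 0.3207 0.0913] [0.0559 0.0555 0.0126] ((0.5117577910423279, 0.32091763615608215), 0.028162259608507156)
red 141 [0.4992 0.3089 0.0953]
units [-0.0173 -0.0095  0.1458]
```

```bash
python3 lid.py w3
```

```text
[0.5057 0.3273 0.2025] [-0.913  0.408  0.001]
5013 [0.5122 0.3196 0.0913] [0.0554 0.0555 0.0126] ((0.5120893716812134, 0.3194614350795746), 0.028200816363096237)
red 128 [0.498  0.3087 0.0955]
units [-0.0193 -0.0109  0.146 ]
```

>>> apply_moves:
  motion: [-1, -0.014, -0.0055, 0.05, 0, -1, -0.014, -0.0055, 0.09, 0, -1, -0.014, -0.0055, 0.13, 0, -1, -0.014, -0.0055, 0.145, 0, -1, -0.014, -0.0055, 0.145, 0]

```text
clock: 2.0
tcp_pos: [0.5114, 0.3191, 0.0913]
orientation: [-0.002, 0.207, 0.978, -0.002]
wrist_force: [-0.2, -0.3, -0.1]
width: 0.085
gripper_force: 0.0
```

>>> apply_moves:
  motion: [-0.2, 0, 0, 0, 0, 0.2, 0, 0, 0, 0, 1, 0, 0, 0, 0, 1, 0, 0, 0, 0, 1, 0, 0, 0, 0]
  newtons: 50

```text
clock: 2.42
tcp_pos: [0.5141, 0.318, 0.0962]
orientation: [0.0, 0.209, 0.978, 0.0]
wrist_force: [-4.4, -4.9, 11.0]
width: 0.0514
gripper_force: 50.8
```

>>> apply_moves:
  motion: [1, 0, 0, 0, -0.2, 1, 0, 0, 0, -0.4, 1, 0, 0, 0, -0.6, 1, 0, 0, 0, -0.8, 1, 0, 0, 0, -1]

```text
clock: 2.83
tcp_pos: [0.5142, 0.3182, 0.0962]
orientation: [0.001, -0.054, 0.999, -0.0]
wrist_force: [-4.7, -4.2, 9.8]
width: 0.0516
gripper_force: 50.7
```

>>> apply_moves:
  motion: [1, 0, 0, 0, -0.2, 1, 0, 0, 0, -0.4, 1, 0, 0, 0, -0.6, 1, 0, 0, 0, -0.8, 1, 0, 0, 0, -1]

```text
clock: 3.25
tcp_pos: [0.5141, 0.3184, 0.0962]
orientation: [0.001, -0.311, 0.95, -0.0]
wrist_force: [-5.5, -3.9, 8.9]
width: 0.0517
gripper_force: 50.7
```

```bash
python3 -c "
from h import *
o=r.get_obs();p,T=tool();print(o['torque'],o['wrist_force'],p,T[:,0],o['qpos'])"
```

```text
[-0.95217175  1.10186503 -0.09137844] [-5.53563445 -3.85144928  8.87937605] [0.51409878 0.31837218 0.09619185] [-0.80686113 -0.59074018 -0.00107296] [-0.50894219  0.57370975 -0.19412012  1.77432481  0.14679236  0.80652686
  1.42833387]
```

>>> apply_moves:
  motion: [1, 0, 0, 0, -0.2, 1, 0, 0, 0, -0.4, 1, 0, 0, 0, -0.6, 1, 0, 0, 0, -0.8, 1, 0, 0, 0, -0.95]

```text
clock: 3.67
tcp_pos: [0.5143, 0.3192, 0.0962]
orientation: [0.001, -0.535, 0.845, 0.0]
wrist_force: [1.1, 10.3, 0.3]
width: 0.0515
gripper_force: 52.6
```

```bash
cat > st.py <<'E'
from h import *
o=r.get_obs();p,T=tool();print(o['clock'],'tq',o['torque'].round(3),'f',o['wrist_force'].round(1),p.round(4),'x',T[:,0].round(3),'yaw',np.degrees(np.arctan2(T[1,0],T[0,0])).round(2),'q7',o['qpos'][6].round(2),'w',o['width'].round(4))
E
python3 st.py
```

```text
Traceback (most recent call last):
  File "st.py", line 2, in <module>
    o=r.get_obs();p,T=tool();print(o['clock'],'tq',o['torque'].round(3),'f',o['wrist_force'].round(1),p.round(4),'x',T[:,0].round(3),'yaw',np.degrees(np.arctan2(T[1,0],T[0,0])).round(2),'q7',o['qpos'][6].round(2),'w',o['width'].round(4))
                                                                                                                                                                                                                         ^^^^^^^^^^^^^^^^
AttributeError: 'float' object has no attribute 'round'
```

>>> apply_moves:
  motion: [1, 0, 0, 0, -0.1, 1, 0, 0, 0, -0.2, 1, 0, 0, 0, -0.2]

```text
clock: 3.92
tcp_pos: [0.5151, 0.3219, 0.0963]
orientation: [0.003, -0.577, 0.817, 0.001]
wrist_force: [-0.2, 8.2, -1.3]
width: 0.0515
gripper_force: 53.0
```

```bash
python3 st.py
```

```text
Traceback (most recent call last):
  File "st.py", line 2, in <module>
    o=r.get_obs();p,T=tool();print(o['clock'],'tq',o['torque'].round(3),'f',o['wrist_force'].round(1),p.round(4),'x',T[:,0].round(3),'yaw',np.degrees(np.arctan2(T[1,0],T[0,0])).round(2),'q7',o['qpos'][6].round(2),'w',o['width'].round(4))
                                                                                                                                                                                                                         ^^^^^^^^^^^^^^^^
AttributeError: 'float' object has no attribute 'round'
```

```bash
sed -i "s/o\['width'\].round(4)/round(o['width'],4)/" st.py; python3 st.py
```

```text
3.9167 tq [ 1.773  0.181 -1.358] f [-0.2  8.2 -1.3] [0.5151 0.3219 0.0963] x [-0.333 -0.943 -0.007] yaw -109.48 q7 1.92 w 0.0515
```

>>> apply_moves:
  motion: [0.2, 0, 0, 0, 0, -1, 0, 0, 0, 0, -1, 0, 0, 0, 0, -1, 0, 0, -0.04, 0, -1, 0, 0, -0.09, 0]

```text
clock: 4.33
tcp_pos: [0.5127, 0.3168, 0.1601]
orientation: [-0.003, -0.577, 0.817, -0.0]
wrist_force: [0.1, -0.0, 0.1]
width: 0.085
gripper_force: 0.0
```

>>> apply_moves:
  motion: [-1, 0, 0, -0.05, 0, -1, 0, 0, -0.06, 0, -1, 0, 0, -0.06, 0]

```text
clock: 4.58
tcp_pos: [0.5158, 0.3195, 0.2106]
orientation: [0.004, -0.576, 0.817, -0.0]
wrist_force: [0.4, -0.4, -0.7]
width: 0.0852
gripper_force: 0.0
```

```bash
python3 lid.py w4;python3 st.py; python3 - <<'E'
import numpy as np
# bar direction about centre before/after
for c,rd in [((.5118,.3205),(.4988,.3092))]:
    print(np.degrees(np.arctan2(rd[1]-c[1],rd[0]-c[0])))
E
```

```text
[0.5149 0.3187 0.2082] [-0.335 -0.942 -0.002]
4823 [0.5125 0.317  0.0902] [0.0553 0.0555 0.0103] ((0.5125685930252075, 0.316993772983551), 0.02799510769546032)
red 148 [0.5247 0.3055 0.0925]
units [ 0.006  -0.0025  0.1536]
4.6333 tq [ 0.061  0.014 -0.007] f [-1.   0.6 -0.2] [0.5149 0.3187 0.2082] x [-0.335 -0.942 -0.002] yaw -109.58 q7 1.98 w 0.0854
-139.00182658010976
```

>>> apply_moves:
  motion: [-1, 0.41, -0.23, -0.055, 0.2, -1, 0.41, -0.23, -0.055, 0.4, -1, 0.41, -0.23, -0.055, 0.6, -1, 0.41, -0.23, -0.055, 0.8, -1, 0.41, -0.23, -0.055, 1]

```text
clock: 5.05
tcp_pos: [0.5482, 0.112, 0.2293]
orientation: [-0.001, -0.343, 0.939, -0.0]
wrist_force: [0.7, -0.4, -0.6]
width: 0.0856
gripper_force: 0.0
```

>>> apply_moves:
  motion: [-1, 0.1, -0.168, -0.023, 0.2, -1, 0.1, -0.168, -0.023, 0.4, -1, 0.1, -0.168, -0.023, 0.6, -1, 0.1, -0.168, -0.023, 0.85, -1, 0.1, -0.168, -0.023, 0.85]

```text
clock: 5.47
tcp_pos: [0.5734, -0.0379, 0.2469]
orientation: [-0.001, -0.122, 0.993, -0.002]
wrist_force: [0.0, -0.4, -0.8]
width: 0.0854
gripper_force: 0.0
```

```bash
cat > cru.py <<'E'
from h import *
import sys
for k in range(3): im,d=r.camera("wrist")
P=cloud("wrist",d);save(sys.argv[1],im)
p,T=tool();print(p.round(4),"yaw",np.degrees(np.arctan2(T[1,0],T[0,0])).round(1))
K=np.array(r.camera_info("wrist")["K"]);E=np.array(r.camera_info("wrist")["extrinsics"]);print("cam",(-E[:3,:3].T@E[:3,3]).round(3))
for k in r.cut_out("crucible","wrist")[:2]:
    m=k["region"]&(d>0);q=P[m];q=q[(q[:,2]>.021)];print(k["conf"],k["box"],len(q),q.min(0).round(3),q.max(0).round(3),cv2.minAreaRect(q[:,:2].astype(np.float32)))
    q=q[q[:,2]>q[:,2].max()-.012];print("ridge",q[:,2].max(),cv2.minAreaRect(q[:,:2].astype(np.float32)))
E
python3 cru.py w5
```

```text
[ 0.5729 -0.0294  0.2465] yaw -165.0
cam [ 0.499 -0.049  0.371]
0.83 [259.3, 148.3, 309.0, 215.7] 3050 [ 0.54  -0.048  0.021] [0.601 0.006 0.061] ((0.5706422924995422, -0.02067204751074314), (0.05427724868059158, 0.04403519630432129), 16.372386932373047)
ridge 0.0609087701973008 ((0.5707257390022278, -0.020447315648198128), (0.05403219908475876, 0.03802453354001045), 16.189250946044922)
```

View pics/w5.png

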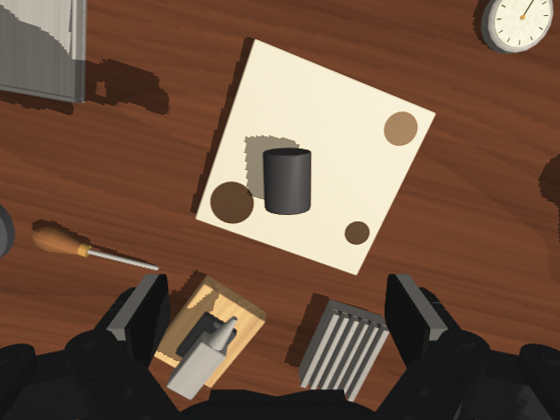

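```bash
python3 - <<'E'
from h import *
im,d=r.camera("wrist");P=cloud("wrist",d)
a=im[135:225,245:325];t=np.load("side.npz");b=t["im"][232:277,285:340]
f=lambda x:cv2.normalize(cv2.resize(np.clip(x.astype(float)*2,0,255).astype(np.uint8),(400,450),interpolation=cv2.INTER_NEAREST),None,0,255,cv2.NORM_MINMAX)
save("c",np.hstack([f(a),f(b)]))
ax=np.array([np.cos(np.radians(15.5)),np.sin(np.radians(15.5))]);s=(P[...,:2]-[.5708,-.0205])@ax
for v in range(144,164,2): print(v,[ (round(float(s[v,u])*1000,1),round(float(P[v,u,2])*1000,1)) for u in (272,280,287,295,303)])
S=t["P"];s=(S[...,:2]-[.5708,-.0205])@ax
print("side")
for v in range(246,266,2): print(v,[ (round(float(s[v,u])*1000,1),round(float(S[v,u,2])*1000,1)) for u in range(296,314,3)])
E
```

```text
144 [(-28.8, 14.0), (-29.0, 15.7), (-29.0, 15.6), (-28.8, 14.5), (-29.0, 16.5)]
146 [(-27.0, 14.8), (-27.0, 15.1), (-27.2, 16.6), (-27.0, 15.9), (-26.8, 14.8)]
148 [(-27.4, 30.5), (-27.2, 29.3), (-27.2, 29.8), (-27.5, 32.3), (-27.2, 30.6)]
150 [(-27.1, 41.2), (-26.9, 40.0), (-27.1, 41.4), (-27.0, 41.6), (-27.2, 42.9)]
152 [(-26.8, 50.9), (-26.8, 51.2), (-26.9, 51.6), (-26.9, 52.4), (-26.5, 49.9)]
154 [(-26.0, 56.3), (-26.2, 58.2), (-26.2, 58.3), (-25.9, 56.4), (-25.0, 51.2)]
156 [(-24.5, 57.6), (-24.7, 59.5), (-24.5, 58.5), (-24.4, 57.9), (-23.4, 51.9)]
158 [(-22.5, 56.0), (-22.8, 58.2), (-22.8, 58.2), (-22.6, 57.1), (-21.5, 51.4)]
160 [(-20.9, 56.4), (-21.4, 59.9), (-21.1, 58.6), (-20.7, 56.1), (-19.6, 50.1)]
162 [(-19.1, 56.2), (-19.3, 57.5), (-19.3, 58.0), (-19.0, 56.6), (-18.1, 51.7)]
side
246 [(26.9, 15.1), (33.8, 13.6), (39.3, 13.4), (40.7, 17.0), (0.6, 58.6), (7.1, 57.1)]
248 [(20.5, 15.4), (25.4, 15.7), (30.5, 15.8), (-9.4, 58.0), (-4.2, 57.6), (-0.3, 58.4)]
250 [(13.9, 15.8), (18.7, 16.1), (-18.7, 56.8), (-14.3, 57.2), (-10.0, 57.6), (-5.8, 58.2)]
252 [(6.7, 17.0), (-24.2, 52.1), (-25.0, 57.4), (-21.3, 58.5), (-15.8, 57.8), (-10.1, 56.8)]
254 [(-26.0, 43.6), (-26.2, 48.5), (-26.8, 53.8), (-25.2, 56.9), (-20.0, 56.4), (-14.1, 55.2)]
256 [(-25.7, 37.7), (-25.7, 42.5), (-24.7, 46.3), (-25.0, 51.2), (-23.0, 53.9), (-16.2, 51.9)]
258 [(-25.3, 31.7), (-25.7, 37.0), (-26.9, 43.0), (-26.8, 47.6), (-28.0, 53.4), (-18.6, 48.9)]
260 [(-14.8, 15.3), (-25.0, 30.8), (-24.8, 35.4), (-25.6, 40.9), (-25.2, 45.3), (-19.1, 43.9)]
262 [(-20.4, 15.4), (-23.8, 23.9), (-25.0, 30.1), (-25.0, 35.0), (-27.7, 42.4), (-21.2, 40.6)]
264 [(-24.6, 14.0), (-27.4, 21.9), (-25.9, 25.4), (-26.8, 31.2), (-27.1, 36.4), (-21.2, 35.2)]
```

View pics/c.png

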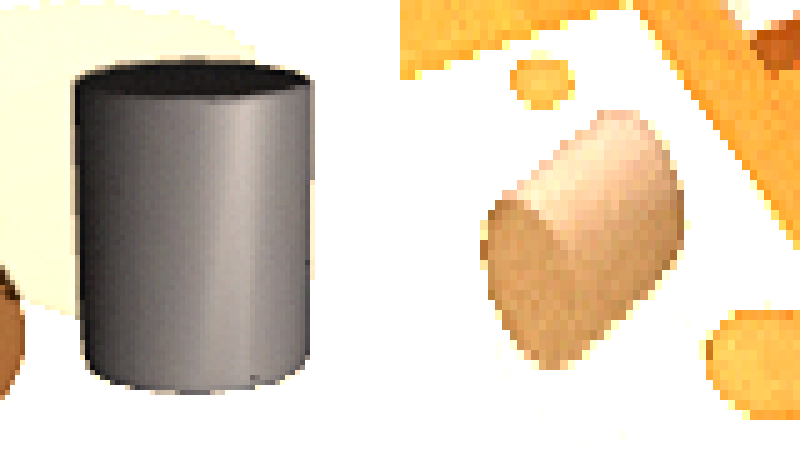

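```bash
python3 st.py; python3 - <<'E'
from h import *
p,T=tool();print((T.T@(np.array([.5583,-.0240,.039])-p)/.75).round(4))
P=np.load("side.npz");i=P["im"].astype(int);m=(i[...,0]-i[...,1]>120)&(i[...,0]>150);q=P["P"][m];q=q[(q[:,1]<0.05)&(q[:,0]<.6)];print("pliers red",q.min(0),q.max(0))
E
```

```text
5.7167 tq [-0.002 -0.001  0.071] f [-0.2  0.4 -0.2] [ 0.573  -0.0282  0.2469] x [-0.965 -0.261  0.001] yaw -164.85 q7 1.75 w 0.0854
[0.0171 0.0102 0.2772]
pliers red [ 1.50428132e-01 -6.22778547e-01 -3.21868061e-05] [ 0.40517578 -0.0593382   0.57912756]
```

>>> apply_moves:
  motion: [-1, 0.015, 0.009, 0.05, 0, -1, 0.015, 0.009, 0.1, 0, -1, 0.015, 0.009, 0.155, 0, -1, 0.015, 0.009, 0.205, 0, -1, 0.015, 0.009, 0.25, 0]

```text
clock: 6.13
tcp_pos: [0.56, -0.0245, 0.058]
orientation: [-0.0, -0.132, 0.991, 0.0]
wrist_force: [0.6, 0.1, -0.2]
width: 0.0853
gripper_force: 0.0
```

>>> apply_moves:
  motion: [-1, 0, 0, 0.02, 0, -1, 0, 0, 0.026, 0, -1, 0, 0, 0.026, 0, -1, 0, 0, 0.026, 0]

```text
clock: 6.47
tcp_pos: [0.5616, -0.0253, 0.0415]
orientation: [0.001, -0.131, 0.991, 0.0]
wrist_force: [0.8, 0.8, 0.1]
width: 0.0853
gripper_force: 0.0
```

```bash
python3 st.py
```

```text
6.4667 tq [ 0.003 -0.039 -0.001] f [0.8 0.8 0.1] [ 0.5616 -0.0253  0.0415] x [-0.966 -0.259 -0.001] yaw -164.96 q7 1.71 w 0.0853
```

>>> apply_moves:
  motion: [-0.5, 0.004, 0, 0.002, 0, 0, 0.004, 0, 0.002, 0, 1, 0.004, 0, 0.002, 0, 1, 0.004, 0, 0.002, 0, 1, 0.004, 0, 0.002, 0]
  newtons: 30

```text
clock: 6.88
tcp_pos: [0.5586, -0.0271, 0.0404]
orientation: [0.001, -0.13, 0.992, -0.0]
wrist_force: [-2.0, 0.4, 7.9]
width: 0.0435
gripper_force: 29.4
```

>>> apply_moves:
  motion: [1, 0, 0, -0.01, 0, 1, 0, 0, -0.03, 0, 1, 0, 0, -0.05, 0, 1, 0, 0, -0.065, 0, 1, 0, 0, -0.065, 0]

```text
clock: 7.3
tcp_pos: [0.5597, -0.027, 0.0906]
orientation: [0.002, -0.13, 0.992, -0.0]
wrist_force: [-0.1, 0.2, -1.0]
width: 0.0434
gripper_force: 30.8
```

```bash
python3 st.py; python3 - <<'E'
from h import *
im,d=r.camera("side");save("s2",cv2.resize(im[180:330,220:420],(800,600),interpolation=cv2.INTER_CUBIC))
E
```

```text
7.3 tq [-0.028 -0.013  0.042] f [-0.1  0.2 -1. ] [ 0.5597 -0.027   0.0906] x [-0.966 -0.258 -0.004] yaw -165.06 q7 1.72 w 0.0434
```

View pics/s2.png

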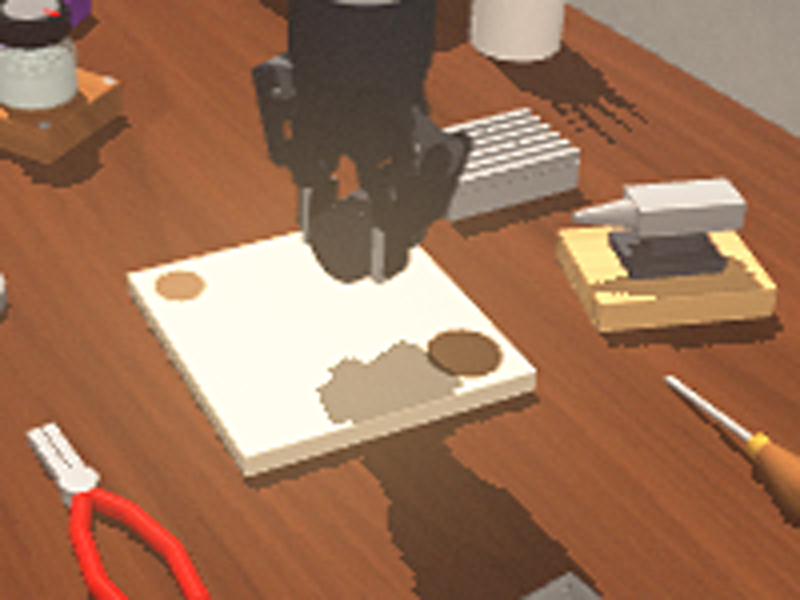

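```bash
cat > tilt.py <<'E'
from h import *
# points around the held crucible, in tool-centred frame: a=along tool -x (mouth way), y, z
im,d=r.camera("side");P=cloud("side",d);p,T=tool()
q=(P-p)@T; m=(abs(q[...,0])<.07)&(abs(q[...,1])<.0215)&(q[...,2]>-.06)&(q[...,2]<.06)&(d>0)
m&=(im.max(-1)<130)
s=q[m];print(len(s))
for y0 in (-.018,-.009,0,.009):
    k=s[(s[:,1]>=y0)&(s[:,1]<y0+.009)];k=k[np.argsort(k[:,2])][::max(1,len(k)//14)]
    print(y0,[(int(round(-a[0]*1000)),int(round(-a[2]*1000))) for a in k])
E
python3 tilt.py
```

```text
384
-0.018 [(6, 20), (-11, 18), (-13, 17), (-4, 16), (-8, 15), (4, 14), (1, 12), (-11, 8), (-10, 5), (-12, 1), (-11, -4), (-12, -7), (-13, -12), (-12, -16)]
-0.009 [(-9, 59), (0, 20), (4, 19), (-2, 19), (4, 19), (-12, 18), (-9, 17), (-11, 15), (-11, 12), (-11, 9), (-12, 4), (-11, 1), (-12, -3), (-14, -7), (-12, -12), (-13, -17)]
0 [(-10, 60), (-7, 54), (-7, 18), (-9, 18), (3, 17), (0, 17), (-12, 14), (-12, 11), (-14, 8), (-11, 4), (-12, 1), (-13, -2), (-12, -5), (-11, -8), (-11, -12), (-12, -15)]
0.009 [(-8, 60), (-13, 58), (-15, 56), (-15, 53), (-7, 51), (-9, 48), (2, 46), (-8, 43), (6, 16), (-9, 14), (-12, 10), (-13, 8), (-11, 3), (-12, -1), (-12, -3), (-12, -7), (-12, -10)]
```

>>> apply_moves:
  motion: [1, 0.04, 0.025, 0, 0.2, 1, 0.08, 0.05, 0, 0.4, 1, 0.12, 0.07, 0, 0.6, 1, 0.138, 0.087, 0.02, 0.72, 1, 0.138, 0.087, 0.038, 0.72]
  newtons: 25

```text
clock: 7.82
tcp_pos: [0.4364, 0.0106, 0.0587]
orientation: [-0.002, 0.059, 0.998, -0.0]
wrist_force: [-0.2, 0.7, -1.2]
width: 0.0435
gripper_force: 30.8
```

>>> apply_moves:
  motion: [1, 0, 0, 0, 0, 1, 0, 0, 0, 0, 1, 0, 0, 0, 0]

```text
clock: 8.07
tcp_pos: [0.442, 0.0091, 0.0596]
orientation: [0.0, 0.058, 0.998, -0.0]
wrist_force: [-0.5, -0.3, -0.6]
width: 0.0436
gripper_force: 30.7
```

```bash
python3 st.py; python3 tilt.py; python3 - <<'E'
from h import *
P=np.load("side.npz")["P"];im=np.load("side.npz")["im"]
p,T=tool();q=(P-p)@T
m=(abs(q[...,1])<.04)&(P[...,2]>.011)&(P[...,2]<.02)&(im.min(-1)>140)&(q[...,0]<0.02)&(q[...,0]>-.2)
for y in (-.03,0,.03):
    k=q[m&(abs(q[...,1]-y)<.006)];print("edge at",y,np.percentile(-k[:,0],[0,1,3]).round(4))
E
```

```text
8.0667 tq [ 0.016 -0.052  0.013] f [-0.5 -0.3 -0.6] [0.442  0.0091 0.0596] x [-0.993  0.116 -0.   ] yaw 173.35 q7 1.31 w 0.0436
262
-0.018 [(-15, 57), (-11, 16), (33, 15), (36, 13), (39, 12), (33, 11), (33, 8), (-11, 2), (-11, -7), (-12, -14), (12, -58), (-3, -59), (-13, -59), (21, -60), (-4, -60)]
-0.009 [(-9, 19), (-10, 18), (-7, 18), (-11, 18), (-11, 15), (-12, 12), (-12, 9), (-12, 5), (-11, -3), (-12, -6), (-13, -10), (-12, -16), (-13, -20), (-3, -59), (3, -59), (5, -60), (-5, -60)]
0 [(-4, 17), (-10, 17), (-7, 16), (-5, 16), (-3, 16), (-11, 16), (-11, 14), (-11, 14), (-11, 11), (-12, 10), (-12, 6), (-12, 4), (-12, 3), (-12, 1), (-12, 0), (-12, -2), (-12, -3), (-13, -6), (-12, -6), (-12, -8), (-12, -11), (-12, -14), (-13, -14), (-12, -16), (-12, -19), (-12, -19)]
0.009 [(-13, 60), (-15, 57), (-12, 56), (-10, 53), (-15, 51), (-14, 50), (-7, 48), (-11, 46), (-9, 45), (-9, 42), (-7, 38), (-1, 10), (-11, 4), (-12, -1), (-11, -5), (-12, -10), (-12, -14), (29, -60)]
edge at -0.03 [0.0292 0.0295 0.031 ]
edge at 0 [0.0288 0.0305 0.0323]
edge at 0.03 [0.0287 0.0288 0.0299]
```

>>> apply_moves:
  motion: [1, 0, 0, 0.015, 0, 1, 0, 0, 0.025, 0, 1, 0, 0, 0.03, 0, 1, 0, 0, 0.035, 0, 1, 0, 0, 0.039, 0]
  newtons: 20

```text
clock: 8.53
tcp_pos: [0.4381, 0.0097, 0.0297]
orientation: [-0.003, 0.058, 0.998, -0.0]
wrist_force: [-13.2, 4.0, 11.8]
width: 0.0435
gripper_force: 33.4
```

```bash
python3 st.py; python3 tilt.py
```

```text
8.5333 tq [0.829 2.367 0.04 ] f [-13.2   4.   11.8] [0.4381 0.0097 0.0297] x [-0.993  0.115  0.006] yaw 173.39 q7 1.3 w 0.0435
253
-0.018 [(-15, 57), (-16, 13), (-17, 12), (-7, 10), (-13, 9), (-15, 8), (-13, -27), (20, -29), (-9, -29), (22, -29), (3, -29), (-4, -30), (-9, -30), (-16, -30), (-6, -32)]
-0.009 [(5, 20), (-7, 18), (-6, 16), (-9, 15), (-11, 15), (-11, 14), (-17, 14), (-14, 12), (-8, -19), (26, -28), (-10, -29), (-13, -29), (33, -29), (-10, -29), (-11, -30), (-14, -30), (-4, -30)]
0 [(-3, 18), (-5, 18), (-2, 17), (-6, 16), (-10, 15), (-9, 15), (-14, 13), (-12, 13), (-11, 13), (-17, 12), (-15, 12), (-7, -29), (-8, -29), (-10, -29), (-5, -29), (-9, -29), (-7, -30), (-6, -30)]
0.009 [(-15, 59), (-12, 58), (-13, 55), (-11, 53), (-14, 53), (-14, 50), (-11, 48), (-6, 47), (-6, 44), (-6, 38), (-2, 14), (-2, 12), (-11, 8), (-5, -29), (-7, -31)]
```

>>> apply_moves:
  motion: [1, -0.004, 0, 0.002, 0, 1, -0.008, 0, 0.003, 0, 1, -0.012, 0, 0.004, 0, 1, -0.016, 0, 0.004, 0, 1, -0.016, 0, 0.004, 0]
  newtons: 20

```text
clock: 9.0
tcp_pos: [0.4415, 0.0088, 0.0261]
orientation: [-0.011, 0.057, 0.998, -0.001]
wrist_force: [-34.2, 8.1, 34.4]
width: 0.0436
gripper_force: 41.5
```

```bash
python3 st.py; python3 tilt.py
```

```text
9.0 tq [1.749 6.909 0.035] f [-34.2   8.1  34.4] [0.4415 0.0088 0.0261] x [-0.993  0.114  0.021] yaw 173.48 q7 1.31 w 0.0436
244
-0.018 [(-15, 59), (-11, 17), (-10, 16), (-14, 14), (-17, 13), (-14, 13), (-18, 12), (-19, 10), (-11, 9), (30, -3), (26, -25), (-12, -26), (-8, -26), (-15, -26), (-19, -27), (29, -27), (-12, -28)]
-0.009 [(-4, 24), (-7, 22), (-7, 20), (-10, 19), (-12, 17), (-19, 16), (-17, 15), (-20, 15), (-22, 13), (29, -24), (-10, -25), (24, -26), (-11, -26), (29, -27), (-13, -27), (-16, -28)]
0 [(-5, 20), (-3, 20), (-6, 19), (-9, 19), (-7, 19), (-11, 18), (-14, 17), (-12, 17), (-7, 17), (-16, 16), (-15, 16), (-13, 16), (-17, 15), (-19, 15), (-19, 14), (-21, 13), (-19, 12), (-13, -24), (-10, -25), (-11, -25), (-13, -26), (-11, -27), (-8, -27), (-14, -28), (-15, -28)]
0.009 [(-15, 60), (-15, 60), (-12, 58), (-15, 56), (-14, 56), (-11, 54), (-14, 53), (-15, 53), (-10, 52), (-8, 51), (-11, 51), (-15, 51), (-7, 50), (-13, 48), (-11, 47), (-9, 47), (-10, 46), (-6, 46), (-13, 46), (-11, 44), (-6, 41), (-4, 16), (-11, 13), (-8, -26), (-8, -27)]
```

>>> apply_moves:
  motion: [1, 0.008, 0, 0.002, 0, 1, 0.014, 0, 0.006, 0, 1, 0.026, 0, 0.007, 0, 1, 0.038, 0, 0.007, 0, 1, 0.05, 0, 0.007, 0]
  newtons: 20

```text
clock: 9.47
tcp_pos: [0.424, 0.0126, 0.0247]
orientation: [0.008, 0.059, 0.998, 0.001]
wrist_force: [9.5, 0.8, 27.9]
width: 0.0434
gripper_force: 42.3
```

```bash
python3 st.py; python3 tilt.py
```

```text
9.4667 tq [ 0.137 -2.471 -0.031] f [ 9.5  0.8 27.9] [0.424  0.0126 0.0247] x [-0.993  0.117 -0.015] yaw 173.26 q7 1.29 w 0.0434
235
-0.018 [(-12, 59), (-4, 20), (-9, 17), (-6, 15), (-9, 15), (-16, 13), (-12, 12), (-17, 9), (27, -23), (32, -24), (-11, -24), (-12, -24), (41, -24), (-16, -25), (-8, -25), (-10, -25), (-2, -27)]
-0.009 [(4, 24), (-5, 21), (-6, 19), (-11, 18), (-15, 18), (-12, 17), (-15, 16), (-15, 16), (-19, 13), (-13, -23), (-7, -24), (-13, -25), (-5, -25), (33, -25), (32, -26), (-8, -26), (29, -27), (-5, -27)]
0 [(-4, 20), (-5, 19), (-9, 18), (-8, 18), (-6, 18), (-11, 18), (-14, 17), (-10, 17), (-13, 17), (-15, 15), (-18, 14), (-17, 13), (-9, -24), (-7, -24), (-9, -24), (-10, -25), (-6, -25), (-11, -26)]
0.009 [(-10, 59), (-10, 57), (-11, 56), (-12, 54), (-10, 53), (-10, 51), (-12, 50), (-8, 50), (-9, 46), (-11, 46), (-7, 45), (-5, 45), (-5, 42), (-7, 42), (-5, 38), (-6, 15)]
```

>>> apply_moves:
  motion: [0.1, 0, 0, -0.001, 0, 0.1, 0, 0, -0.001, 0]
  newtons: 20

```text
clock: 9.68
tcp_pos: [0.4185, 0.0136, 0.0242]
orientation: [0.002, 0.058, 0.998, 0.001]
wrist_force: [-0.9, 5.5, 19.8]
width: 0.0432
gripper_force: 41.3
```

>>> apply_moves:
  motion: [0.02, 0, 0, 0, 0, 0.02, 0, 0, 0, 0]

```text
clock: 9.85
tcp_pos: [0.4184, 0.0137, 0.0241]
orientation: [0.002, 0.058, 0.998, 0.001]
wrist_force: [-1.2, 6.2, 19.5]
width: 0.0436
gripper_force: 41.2
```

```bash
python3 st.py; python3 tilt.py
```

```text
9.85 tq [ 1.298  0.354 -0.023] f [-1.2  6.2 19.5] [0.4184 0.0137 0.0241] x [-0.993  0.115 -0.004] yaw 173.4 q7 1.29 w 0.0436
246
-0.018 [(-7, 21), (-14, 17), (-10, 16), (-20, 16), (-10, 14), (-19, 11), (-18, 9), (24, -22), (24, -23), (30, -24), (-15, -24), (-17, -24), (-22, -24), (19, -25), (26, -26)]
-0.009 [(-5, 23), (-10, 21), (-9, 20), (-12, 19), (-11, 18), (-21, 17), (-21, 16), (-15, -22), (-14, -23), (-16, -23), (24, -24), (-16, -24), (34, -25), (37, -25), (27, -26)]
0 [(-8, 21), (-7, 20), (-11, 20), (-10, 20), (-13, 19), (-11, 18), (-14, 17), (-20, 16), (-17, 16), (-19, 16), (-15, 16), (-14, 16), (-12, -23), (-10, -24), (-14, -24), (-12, -24), (-9, -24), (-14, -25), (-15, -25)]
0.009 [(-14, 60), (-15, 59), (-11, 58), (-15, 57), (-14, 56), (-15, 54), (-11, 54), (-12, 53), (-13, 51), (-15, 51), (-13, 48), (-11, 48), (-9, 47), (-12, 46), (-13, 45), (-6, 18), (-7, 15), (52, -23), (-10, -23), (-10, -24)]
```

>>> apply_moves:
  motion: [0.1, -0.01, 0, -0.006, 0, 0.1, -0.022, 0, -0.006, 0, 0.1, -0.033, 0, -0.005, 0, 0.1, -0.034, 0, -0.003, 0, 0.1, -0.034, 0, -0.002, 0]

```text
clock: 10.32
tcp_pos: [0.4435, 0.009, 0.0249]
orientation: [0.001, 0.059, 0.998, 0.0]
wrist_force: [-2.9, -1.9, 31.4]
width: 0.0436
gripper_force: 42.7
```

```bash
python3 st.py; python3 tilt.py
```

```text
10.3167 tq [-0.233  0.41  -0.039] f [-2.9 -1.9 31.4] [0.4435 0.009  0.0249] x [-0.993  0.117 -0.003] yaw 173.29 q7 1.3 w 0.0436
235
-0.018 [(0, 49), (-7, 18), (-8, 17), (-11, 16), (-16, 14), (-17, 13), (-20, 13), (-19, 11), (-13, 9), (-12, -23), (-15, -24), (-12, -24), (23, -25), (21, -25), (20, -26), (-17, -26), (25, -27)]
-0.009 [(-6, 22), (-13, 20), (-10, 19), (-9, 19), (-14, 18), (-7, 17), (-17, 16), (-18, 16), (-21, 15), (-22, 14), (-20, -24), (-18, -25), (-9, -25), (23, -25), (27, -26), (-15, -27)]
0 [(-4, 22), (-6, 21), (-9, 20), (-11, 19), (-4, 19), (-7, 18), (-9, 18), (-12, 18), (-13, 18), (-15, 17), (-18, 16), (-17, 16), (-16, 15), (-19, 14), (-20, 14), (-22, 13), (-14, -24), (-9, -24), (-9, -25), (-11, -25), (-13, -25), (-11, -25), (-15, -25), (-11, -26), (-9, -26)]
0.009 [(-12, 59), (-15, 57), (-13, 57), (-10, 55), (-15, 54), (-10, 52), (-12, 52), (-14, 50), (-12, 49), (-10, 49), (-15, 48), (-7, 48), (-13, 48), (-9, 45), (-7, 44), (-7, 41), (-9, 39), (-7, 35), (-8, 22), (-5, 16), (-12, 13)]
```

>>> apply_moves:
  motion: [0.0, 0, 0, -0.004, 0, -0.05, 0, 0, -0.006, 0, -0.1, 0, 0, -0.006, 0, -0.2, 0, 0, -0.006, 0, -0.3, 0, 0, -0.006, 0]

```text
clock: 10.78
tcp_pos: [0.4411, 0.0093, 0.0284]
orientation: [-0.0, 0.058, 0.998, -0.0]
wrist_force: [-0.3, 0.8, -0.6]
width: 0.0553
gripper_force: 0.0
```

```bash
python3 st.py; python3 tilt.py
```

```text
10.7833 tq [-0.028  0.022  0.043] f [-0.3  0.8 -0.6] [0.4411 0.0093 0.0284] x [-0.993  0.116  0.   ] yaw 173.34 q7 1.3 w 0.0553
199
-0.018 [(-9, 17), (-5, 16), (-15, 14), (-9, 13), (-6, 12), (-11, 11), (-11, 10), (-17, 9), (-9, 9), (-13, 7), (-11, -27), (-4, -28), (27, -28), (29, -29), (28, -29), (29, -29), (-12, -30)]
-0.009 [(5, 22), (-9, 19), (-7, 18), (-13, 16), (-7, 16), (-15, 15), (-13, 15), (-18, 14), (-21, 12), (-21, 11), (-12, -28), (-13, -28), (-9, -28), (27, -29), (26, -29), (-17, -29), (-7, -30)]
0 [(-3, 19), (-2, 18), (-9, 17), (-6, 17), (-11, 15), (-7, 15), (-10, 15), (-12, 14), (-13, 14), (-18, 14), (-16, 13), (-19, 12), (-14, 12), (-21, 12), (-10, -27), (-13, -28), (-10, -28), (-8, -28), (-7, -28), (-8, -29), (-10, -29), (-11, -30), (-13, -30)]
0.009 [(-14, 58), (-12, 58), (-14, 51), (-11, 50), (-4, 15), (-8, 13), (-8, -28), (-9, -28)]
```

>>> apply_moves:
  motion: [-0.3, 0.01, 0, -0.0075, 0, -0.3, 0.0205, 0, -0.0075, 0, -0.3, 0.0205, 0, -0.0075, 0, -0.3, 0.0205, 0, -0.0075, 0]

```text
clock: 11.17
tcp_pos: [0.4252, 0.0112, 0.0345]
orientation: [-0.0, 0.058, 0.998, -0.0]
wrist_force: [0.4, -0.7, 1.0]
width: 0.0554
gripper_force: 0.0
```

>>> apply_moves:
  motion: [0.0, 0, 0, 0, 0, 0.05, 0, 0, 0, 0, 0.05, 0, 0, 0, 0, 0.05, 0, 0, 0, 0]
  newtons: 20

```text
clock: 11.5
tcp_pos: [0.4263, 0.0113, 0.0344]
orientation: [0.0, 0.058, 0.998, 0.0]
wrist_force: [-0.2, 0.7, 3.6]
width: 0.043
gripper_force: 21.9
```

```bash
python3 st.py; python3 tilt.py
```

```text
11.5 tq [ 0.167  0.067 -0.004] f [-0.2  0.7  3.6] [0.4263 0.0113 0.0344] x [-0.993  0.116 -0.   ] yaw 173.35 q7 1.29 w 0.043
318
-0.018 [(-14, 46), (40, 21), (36, 18), (33, 15), (35, 13), (26, -32), (38, -33), (22, -33), (-4, -34), (-8, -34), (0, -34), (31, -35), (25, -35), (43, -35), (-7, -35), (-11, -36)]
-0.009 [(39, 25), (-6, 7), (-7, 6), (-6, 4), (-12, -32), (38, -33), (36, -34), (27, -34), (-6, -34), (44, -34), (-6, -35), (-8, -35), (29, -35), (43, -35), (20, -35), (35, -35), (40, -36), (-10, -36)]
0 [(41, 23), (-3, 8), (-1, 5), (-5, 5), (-4, 5), (-3, -33), (-8, -34), (-9, -34), (-1, -34), (-4, -35), (-10, -35), (-7, -35), (-5, -35), (-6, -35), (-1, -36), (-3, -37)]
0.009 [(-13, 59), (-13, 57), (-14, 55), (-15, 55), (-13, 54), (-11, 53), (-15, 51), (-11, 51), (-8, 49), (-12, 48), (-15, 47), (-13, 47), (-10, 46), (-8, 45), (-13, 45), (-10, 40), (-7, 14), (-2, 7), (0, 4), (-4, -34), (-7, -35), (-5, -35), (1, -35), (-5, -35), (-1, -36), (2, -36)]
```

>>> apply_moves:
  motion: [0.05, 0.003, 0, 0.003, 0, 0.05, 0.008, 0, 0.005, 0, 0.05, 0.014, 0, 0.007, 0, 0.05, 0.02, 0, 0.009, 0, 0.05, 0.026, 0, 0.011, 0]

```text
clock: 11.97
tcp_pos: [0.408, 0.0134, 0.0264]
orientation: [0.001, 0.058, 0.998, 0.0]
wrist_force: [2.5, -1.2, 3.1]
width: 0.043
gripper_force: 19.9
```

```bash
python3 st.py; python3 tilt.py
```

```text
11.9667 tq [-0.047 -0.643  0.024] f [ 2.5 -1.2  3.1] [0.408  0.0134 0.0264] x [-0.993  0.116 -0.003] yaw 173.33 q7 1.28 w 0.043
292
-0.018 [(-14, 57), (39, 32), (-4, 0), (26, -18), (-11, -25), (34, -25), (40, -26), (-6, -26), (-12, -26), (-8, -26), (-8, -26), (44, -26), (47, -27), (46, -27), (35, -27), (29, -27), (32, -28), (-4, -28)]
-0.009 [(53, 21), (54, 19), (-2, 10), (-3, 5), (-4, 4), (-5, 3), (-7, 2), (-7, -25), (34, -25), (40, -26), (-9, -26), (35, -26), (-4, -27), (40, -27), (-5, -27), (28, -27), (43, -28)]
0 [(31, 39), (50, 22), (49, 20), (51, 18), (49, 18), (49, 16), (50, 16), (51, 15), (-1, 9), (-5, 5), (-6, 2), (-4, -24), (-7, -24), (-8, -26), (-2, -26), (-3, -26), (-4, -26), (-10, -26), (0, -27)]
0.009 [(-11, 58), (-13, 55), (-9, 49), (-9, 46), (-9, 43), (36, 35), (35, 31), (41, 30), (45, 26), (48, 24), (46, 21), (46, 19), (44, 16), (-3, -14), (2, -25), (-4, -26), (-2, -27), (1, -27)]
```

>>> apply_moves:
  motion: [0.05, 0.003, 0, 0.002, 0, 0.05, 0.006, 0, 0.004, 0, 0.05, 0.008, 0, 0.006, 0, 0.05, 0.009, 0, 0.007, 0, 0.05, 0.009, 0, 0.007, 0]

```text
clock: 12.43
tcp_pos: [0.3998, 0.0142, 0.0206]
orientation: [-0.0, 0.058, 0.998, -0.0]
wrist_force: [2.4, 0.8, 3.5]
width: 0.0427
gripper_force: 20.0
```

```bash
python3 st.py; python3 tilt.py
```

```text
12.4333 tq [ 0.09  -0.425  0.024] f [2.4 0.8 3.5] [0.3998 0.0142 0.0206] x [-0.993  0.116  0.   ] yaw 173.35 q7 1.28 w 0.0427
243
-0.018 [(-6, 49), (44, 32), (46, 32), (40, 23), (-7, 1), (-7, -4), (28, -11), (38, -19), (37, -19), (34, -20), (40, -20), (29, -21), (39, -21), (36, -21), (26, -21), (23, -22), (23, -25)]
-0.009 [(9, 40), (43, 30), (42, 28), (43, 27), (41, 24), (-6, 4), (-5, 3), (-6, 3), (-6, 2), (-7, 1), (-8, 0), (-8, -1), (-7, -2), (-9, -2), (-8, -3), (-10, -20), (-12, -21), (-5, -21), (35, -21), (34, -21), (-8, -21), (-11, -22), (33, -22), (-9, -22), (32, -22), (-6, -22)]
0 [(42, 32), (45, 31), (38, 30), (43, 29), (45, 28), (39, 28), (42, 27), (41, 26), (41, 24), (39, 21), (-5, 5), (-7, -1), (-10, -19), (-6, -19), (-11, -20), (-6, -21), (-4, -21), (-3, -22), (-9, -22)]
0.009 [(-15, 58), (-14, 56), (-12, 53), (-10, 50), (-14, 48), (-12, 46), (-10, 41), (32, 33), (36, 33), (34, 33), (31, 33), (41, 32), (37, 30), (35, 29), (-3, 1), (-3, -7), (-10, -19), (-6, -21), (-6, -21), (-4, -22)]
```

>>> apply_moves:
  motion: [0.0, 0, 0, 0, 0, -0.05, 0, 0, 0, 0, -0.1, 0, 0, 0, 0, -0.15, 0, 0, -0.003, 0, -0.3, 0, 0, -0.006, 0]

```text
clock: 12.9
tcp_pos: [0.3993, 0.014, 0.0253]
orientation: [-0.001, 0.058, 0.998, -0.0]
wrist_force: [-0.1, 0.2, -0.1]
width: 0.0555
gripper_force: 0.0
```

```bash
python3 st.py; python3 tilt.py;  python3 - <<'E'
from h import *
im,d=r.camera("side");save("s3",cv2.resize(im[180:330,200:400],(800,600),interpolation=cv2.INTER_CUBIC))
E
```

```text
12.9 tq [-0.032  0.029  0.013] f [-0.1  0.2 -0.1] [0.3993 0.014  0.0253] x [-0.993  0.116  0.001] yaw 173.34 q7 1.28 w 0.0555
159
-0.018 [(-8, 29), (-9, 27), (-7, 21), (-9, 17), (-10, 12), (-11, 9), (-11, 4), (-6, -1), (-11, -5), (-10, -9), (-11, -11), (-8, -15), (-7, -18), (-7, -21), (28, -26)]
-0.009 [(-11, 29), (-11, 28), (-13, 26), (-12, 25), (-12, 21), (-13, 16), (-13, 13), (-13, 9), (-12, 5), (-13, 2), (-12, -2), (-13, -6), (-12, -8), (-11, -16), (-13, -18), (-13, -21), (-13, -23), (-14, -27)]
0 [(-9, 30), (-12, 28), (-9, 27), (-11, 27), (-11, 18), (-12, -12), (-12, -26)]
0.009 [(-15, 59), (-13, 58), (-15, 57), (-13, 52), (7, 29), (5, 28), (2, 28), (3, 27), (5, 25), (2, 24), (7, 24), (-11, -26), (-9, -27), (-10, -27)]
```

View pics/s3.png

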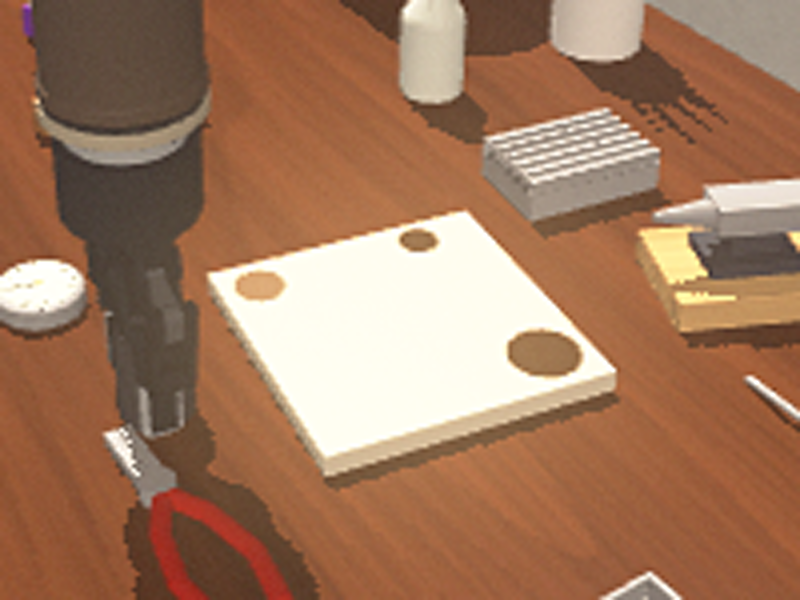

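>>> apply_moves:
  motion: [-0.3, -0.006, 0, -0.008, 0, -0.3, -0.012, 0, -0.008, 0, -0.3, -0.012, 0, -0.008, 0, -0.3, -0.012, 0, -0.008, 0, 0, -0.012, 0, -0.008, 0]

```text
clock: 13.42
tcp_pos: [0.4089, 0.0131, 0.0313]
orientation: [-0.0, 0.058, 0.998, 0.0]
wrist_force: [0.3, -1.5, 1.1]
width: 0.0448
gripper_force: 2.0
```

>>> apply_moves:
  motion: [0.3, 0, 0, 0, 0, 1, 0, 0, 0, 0, 1, 0, 0, 0, 0, 1, 0, 0, 0, 0, 1, 0, 0, 0, 0]
  newtons: 35

```text
clock: 13.83
tcp_pos: [0.4088, 0.013, 0.0315]
orientation: [0.0, 0.058, 0.998, -0.0]
wrist_force: [-0.4, -0.6, 5.6]
width: 0.0441
gripper_force: 34.7
```

>>> apply_moves:
  motion: [1, 0, 0, -0.02, 0, 1, 0, 0, -0.05, 0, 1, 0, 0, -0.09, 0, 1, 0, 0, -0.13, 0, 1, 0, 0, -0.16, 0]

```text
clock: 14.25
tcp_pos: [0.4086, 0.0131, 0.1531]
orientation: [0.0, 0.058, 0.998, 0.0]
wrist_force: [-0.3, 0.7, -1.7]
width: 0.0438
gripper_force: 36.1
```

```bash
python3 st.py; python3 tilt.py;  python3 - <<'E'
from h import *
p,T=tool();print((T.T@(np.array([.4865,-.29,.16])-p)/.75).round(4),r.get_obs()["qpos"])
E
```

```text
14.25 tq [ 0.006 -0.118  0.01 ] f [-0.3  0.7 -1.7] [0.4086 0.0131 0.1531] x [-0.993  0.116 -0.   ] yaw 173.34 q7 1.29 w 0.0438
312
-0.018 [(-16, 50), (-17, 19), (-18, 17), (-19, 13), (-19, 8), (-19, 4), (-23, 0), (-21, -4), (-16, -8), (-21, -12), (-20, -16), (-17, -20), (-21, -25), (16, -30), (12, -34)]
-0.009 [(-21, 20), (-20, 19), (-17, 19), (-19, 19), (-22, 16), (-24, 13), (-24, 9), (-24, 6), (-24, 3), (-23, -1), (-23, -4), (-24, -6), (-24, -8), (-23, -11), (-24, -15), (-24, -22), (-23, -24), (-23, -27), (-23, -30), (-23, -32)]
0 [(-18, 20), (-21, 20), (-19, 20), (-20, 20), (-16, 19), (-13, 19), (-17, 19), (-22, 19), (-24, 19), (-14, 15), (-23, 12), (-13, 12), (-11, 9), (-24, -16)]
0.009 [(-15, 60), (-17, 56), (-14, 52), (-11, 49), (-16, 47), (-13, 45), (-9, 42), (-9, 35), (-11, 20), (-7, 19), (-16, 18), (-5, 17), (-6, 16), (-4, 12), (-11, 11), (-4, 7), (-3, 3)]
[-0.1476 -0.3899 -0.0049] [-1.59068784e-01  2.09167190e-01 -4.17729069e-03  2.18799394e+00
  1.26164196e-03  7.39144373e-01  1.29035240e+00]
```

>>> apply_moves:
  motion: [1, -0.01, -0.025, 0, 0, 1, -0.027, -0.07, 0, 0, 1, -0.045, -0.118, 0, 0, 1, -0.063, -0.166, 0, 0, 1, -0.081, -0.214, 0, 0]

```text
clock: 14.72
tcp_pos: [0.4503, -0.1549, 0.1509]
orientation: [-0.0, 0.058, 0.998, 0.0]
wrist_force: [0.7, -0.2, -1.6]
width: 0.0438
gripper_force: 36.1
```

>>> apply_moves:
  motion: [1, -0.017, -0.045, 0.004, 0, 1, -0.035, -0.09, 0.014, 0, 1, -0.05, -0.13, 0.024, 0, 1, -0.06, -0.16, 0.032, 0, 1, -0.0655, -0.175, 0.036, 0]

```text
clock: 15.13
tcp_pos: [0.4833, -0.2929, 0.1228]
orientation: [-0.001, 0.06, 0.998, -0.001]
wrist_force: [0.7, -0.5, -1.0]
width: 0.0442
gripper_force: 36.1
```

>>> apply_moves:
  motion: [1, 0, 0, 0, 0, 1, 0, 0, 0, 0, 1, 0, 0, 0, 0, 1, 0, 0, 0, 0, 1, 0, 0, 0, 0]

```text
clock: 15.55
tcp_pos: [0.4844, -0.2879, 0.1247]
orientation: [0.0, 0.057, 0.998, 0.0]
wrist_force: [-0.4, -0.1, -0.9]
width: 0.044
gripper_force: 36.1
```

```bash
python3 st.py; python3 tilt.py; python3 - <<'E'
from h import *
for c in("scene","side"):
    im,d=r.camera(c);P=cloud(c,d);save("f_"+c,im)
    m=(P[...,0]>.38)&(P[...,0]<.6)&(P[...,1]>-.38)&(P[...,1]<-.2)&(P[...,2]>.012)&(P[...,2]<.025);print("tray",cv2.minAreaRect((P[m][:,:2]).astype(np.float32)))
    if c=="scene":
        i=im.astype(int);m=(abs(P[...,2]-.094)<.008)&(np.hypot(P[...,0]-.5135,P[...,1]-.317)<.03);print(m.sum(),P[m].mean(0),P[m&(i[...,0]-i[...,1]>50)].mean(0))
a=cv2.imread("pics/f_scene.png")[120:400,120:380];b=cv2.imread("pics/f_side.png")[140:420,100:420]
cv2.imwrite("pics/f.png",cv2.resize(np.hstack([a,b]),(800,386),interpolation=cv2.INTER_CUBIC))
E
```

```text
15.55 tq [0.004 0.057 0.013] f [-0.4 -0.1 -0.9] [ 0.4844 -0.2879  0.1247] x [-0.993  0.114 -0.   ] yaw 173.45 q7 1.97 w 0.044
784
-0.018 [(-15, 60), (13, 23), (-20, 22), (-19, 20), (-17, 16), (-19, 12), (-19, 7), (-18, 3), (-19, -1), (-20, -6), (-22, -10), (-18, -14), (-19, -19), (-20, -24), (-18, -30)]
-0.009 [(-9, 60), (-22, 23), (-23, 20), (-22, 16), (-22, 13), (-22, 10), (-23, 6), (-23, 3), (-22, -1), (-22, -5), (-21, -9), (-22, -12), (-23, -16), (-22, -20), (-22, -24), (-22, -28)]
0 [(-10, 60), (-8, 54), (-17, 23), (-21, 18), (-21, 15), (-23, 11), (-21, 6), (12, 5), (-22, 1), (9, 0), (-21, -3), (10, -5), (-22, -9), (-22, -16), (-22, -21), (-22, -27)]
0.009 [(-10, 60), (-15, 55), (-16, 51), (-12, 43), (-9, 23), (-2, 22), (-3, 21), (-7, 19), (1, 15), (0, 13), (3, 9), (3, 6), (10, 3), (8, 0), (9, -6)]
tray ((0.4876707196235657, -0.2881453037261963), (0.15192697942256927, 0.11079580336809158), 4.765000820159912)
177 [0.51653834 0.31565222 0.09366775] [0.52585827 0.29922138 0.09530413]
tray ((0.4862220883369446, -0.2910439670085907), (0.15148724615573883, 0.11164199560880661), 4.926774024963379)
```

View pics/f.png

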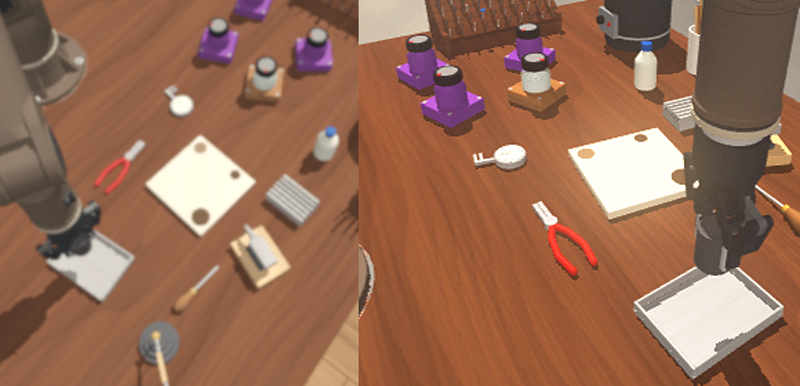

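```bash
python3 - <<'E'
from h import *
im,d=r.camera("wrist");P=cloud("wrist",d);p,T=tool();q=(P-p)@T
m=(np.hypot(q[...,0]-.001,q[...,1])<.013)&(d>0)&(q[...,2]>-.03)
print(m.sum(),np.percentile(-q[m][:,2],[2,25,50,75,98]).round(4) if m.sum() else "")
o=r.get_obs();print(p,abs(o["dq"]).max())
E
```

```text
2342 [-0.1213 -0.12   -0.0188  0.0037  0.0212]
[ 0.48434883 -0.28892693  0.12461767] 0.0038150315556885776
```

```bash
python3 -c "
from h import *
print(r.finish_job())"
```

```text
the job is handed in; nothing more can be done
None
```

The job is handed in at about 15.7 s: the lid turned about 90° counter-clockwise to its stop, and the crucible is held mouth up, level and still, its base about 85 mm above the tray floor and within a few mm of the tray's middle; the tray has not moved, and no other tool looks shifted in the final pictures.

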